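Heft the sample tins and hold up the heaviest

ROBOT

A 7-joint arm with a two-finger parallel gripper is mounted at the origin on the work surface. World frame = base frame: x ahead of the robot, y to its left, z up, the work surface at z = 0. Lengths are in mm, angles in degrees, forces in N, time in s.
With the tool pointing down it reaches from about 350 to 775 mm from the base axis. Payload 3.1 kg.
Tool frame: the origin (TCP) lies at the centre of the arm's flange, where the gripper is bolted on; the fingertips stand ahead of it and the grasp point (between the pads) lies 155 mm ahead of it (ctrl.tip_extent is the x of the fingertips in the tool frame, in mm); x points along the fingers, y is the direction in which the jaws open and shut, and the axes are right-handed (so a half turn about x gives the same grasp; the last joint's range is limited). The gripper opens to 85 mm and grips with 20 to 120 N. Pads are 22 mm wide; open, the fingers measure 114 mm over their backs; the gripper's body (76 mm by 85 mm) begins 54 mm behind the grasp point. The pads swing forward as they close: fully open they stand 13 mm farther back than shut.
Start: joints at [-71.488, 17.813, 0.802, 86.603, -0.252, 75.585, -1.558], TCP at [196.189, 513.831, 404.704] pointing down, gripper open.
Joint ranges: [-154.91, 154.91], [-16.99, 109.72], [-72.82, 74.43], [7.12, 147.25], [-82.49, 262.49], [11.32, 116.49], [-174.64, 174.64]. Speed limits (degrees/s): [159.86, 159.86, 180, 180, 180, 180, 180].

INTERFACE

Orientations are given as [roll, pitch, yaw] about the fixed x, y, z axes, in that order (R = Rz(yaw) Ry(pitch) Rx(roll)).
In Python, from rig import readout, viewer, ctrl gives the robot as it stands.
- The arm moves only by the tool servo_tool, never from a script. Its argument "moves" is a list of rows, each a list of 5 numbers: the shift along the tool's x, y, z in m, then the turn about the tool's x in units of 5 degrees (1.0 is 5 degrees), then the opening, from 0 (shut) to 1 (fully open). A call has 1 to 5 rows; each row shifts and turns the commanded pose from where the row before left it, along the tool's axes as they then stand; what a row does not reach is not made up. A row lasts 1/12 s, in which the tool goes at most 41.7 mm and 7.16 degrees, less where a joint would pass 70% of its speed; a pose out of reach is approached as far as the arm can. A call with a gripper value outside its range is refused whole. The fingers move at their own pace and stop on an object; "force" is the grip in N (left out, the last holds). Time passes only in rows, so rows that do not move let the fingers close. It gives the time, the measured TCP pose, the force and the opening at its end, in the units of the state.
- readout.get_state(): the state, without advancing time (a new reading comes with each control period).
- viewer.get_image(name): name is "scene" or "top"; returns a dict with "img" (400x640x3 uint8, red, green, blue), "fov_y" (degrees; the focal length in pixels is half the picture's height over the tangent of half this angle, whatever the lens; pixels are square), "cx", "cy" (the principal point, pixels), "k1" (the pictures are not rectified: a ray, as slopes to the right and down, at radius r is drawn at 1 + k1 r^2 times it, then the intrinsics apply), "rvec" (rotation vector, rad) and "tvec" (3), from world to camera coordinates, as OpenCV has them. Camera axes: x right, y down, z forward; pixel columns grow to the right and rows downward; lengths in mm; the calibration is good to about 2 mm. A picture is of the moment at which its call begins. There is no depth.
- ctrl.hand_in(): hands the job in, once; it reports no verdict.
The state is a dict: "t": time; "joint_pos": joint angles; "qd": joint speeds; "joint_torque": joint torques, N m; "position": TCP position; "tool_rot": TCP orientation; "wrist_force": force on the tool from outside, world axes, zero at the start; "wrist_torque": the same for the moment, N m; "width": finger opening in mm.
Only numpy, scipy, OpenCV 4.12 (cv2) and the standard library are available. Lean on these libraries where they do the work, as an engineer would, in place of code of your own. Each camera call takes 0.05 s, during which the arm holds its last target. There are 200 camera calls.

TASK

Slide the clear cover of the dry-storage case fully open and leave it open, then heft the three closed sample tins one at a time from left to right (left as the robot sees it), lifting each a few centimetres and setting it back upright on its own mat before lifting the next. Finish holding the heaviest tin upright and still in the gripper, more than 10 cm above the case's rim, with the other two standing on their mats; the last tin need not be set down if it is the one. Leave the bottles, beaker, scanner, spatula and orange desiccant canister where they are: the program ends while the tin is held.

Things in the scene. Friction and masses are not known exactly. Their poses are not given: they have to be found in the camera images.
- case: white open-topped dry-storage case fixed to the worktop, outside 152 mm (its x) by 328 mm (its y), rim 70 mm above the worktop, walls 6 mm thick, floor 6 mm above the worktop, aluminium cover rails (top 80 mm) along both short ends, running 160 mm on behind it; origin at the centre of its underside, x away from the robot, y to the left; yaw within 0.2 rad
- cover (a joint): clear flat cover with blue edges sliding level on the case's rails; 0 m = shut, grows as it slides away from the robot along the case's x, 0.15 m = fully open (stop); it starts shut or up to 0.03 open; slides with about 2 N of friction and stays where it is left
- cover_handle (a point): middle of the blue handle bar standing up on the cover: bar 14 mm thick (case x), 90 mm long (case y), from 78 to 108 mm above the worktop, this point 96 mm above it; moves with the cover, near the cover's front edge (55 mm on the robot's side of the case's middle when shut, 95 mm beyond it when fully open)
- tin_left: closed round aluminium tin, 60 mm across (lid rim 61 mm), 55 mm tall, green disc on its lid, lid fixed on, standing on the left mat in the case (left is the case's +y); the three look alike but weigh 0.15 to 0.75 kg, at least 100 g apart, drawn anew each time: the heaviest must be felt; contents may shift 1-2 mm inside; origin at the centre of its underside, z up
- tin_middle: closed round aluminium tin, 60 mm across (lid rim 61 mm), 55 mm tall, green disc on its lid, lid fixed on, standing on the middle mat in the case (left is the case's +y); the three look alike but weigh 0.15 to 0.75 kg, at least 100 g apart, drawn anew each time: the heaviest must be felt; contents may shift 1-2 mm inside; origin at the centre of its underside, z up
- tin_right: closed round aluminium tin, 60 mm across (lid rim 61 mm), 55 mm tall, green disc on its lid, lid fixed on, standing on the right mat in the case (left is the case's +y); the three look alike but weigh 0.15 to 0.75 kg, at least 100 g apart, drawn anew each time: the heaviest must be felt; contents may shift 1-2 mm inside; origin at the centre of its underside, z up
- mat_left (a point): centre of the left round black mat, 72 mm across, on the case floor (6 mm above the worktop); mats are 95 mm apart in a row along the case's y, midway (70 mm) between the long inner walls
- mat_middle (a point): centre of the middle round black mat, 72 mm across, on the case floor (6 mm above the worktop); mats are 95 mm apart in a row along the case's y, midway (70 mm) between the long inner walls
- mat_right (a point): centre of the right round black mat, 72 mm across, on the case floor (6 mm above the worktop); mats are 95 mm apart in a row along the case's y, midway (70 mm) between the long inner walls
- bottle_0: square clear sample bottle with a round white cap, 60 x 60 mm, 121 mm tall, on the left of the case; bystander, origin at the centre of its underside
- bottle_1: square clear sample bottle with a round white cap, 60 x 60 mm, 121 mm tall, on the left of the case; bystander, origin at the centre of its underside
- bottle_2: square clear sample bottle with a round white cap, 60 x 60 mm, 121 mm tall, on the left of the case; bystander, origin at the centre of its underside
- desiccant: small orange canister, 28 mm across, 42 mm tall, standing inside the case by its far wall between the middle and the right tin; bystander, origin at the centre of its underside
- beaker: glass beaker, 68 mm across, 85 mm tall, on the right of the case; bystander, origin at the centre of its underside
- scanner: white and blue hand scanner lying on the worktop far right, 165 mm long, 70 mm wide, 35 mm high; bystander, origin under its white handle
- spatula: steel spatula with a black handle, about 180 mm long, lying to the right of the case; bystander

How it is judged (in metres and radians):
On the way, in this order (a step that is already met when the one before it is completed fails the run):
1. the case's cover is slid fully open (at least 135 of 150 mm) (value of joint cover above 0.135 m), for 0.2 s.
2. the left tin is held in the gripper clear of its mat (2 cm or more), the other two standing on their mats (z of tin_left in the frame of case above 0.025 m and contact force between the fingers and tin_left above 1 N and distance between tin_middle and mat_middle below 0.03 m and z of each of tin_middle, tin_right in the frame of case below 0.011 m and angle between each of tin_middle, tin_right's own z axis and vertical below 0.1 rad and distance between tin_right and mat_right below 0.03 m), for 0.3 s.
3. the middle tin is held in the gripper clear of its mat (2 cm or more), the other two standing on their mats (z of tin_middle in the frame of case above 0.025 m and contact force between the fingers and tin_middle above 1 N and distance between tin_left and mat_left below 0.03 m and z of each of tin_left, tin_right in the frame of case below 0.011 m and angle between each of tin_left, tin_right's own z axis and vertical below 0.1 rad and distance between tin_right and mat_right below 0.03 m), for 0.3 s.
4. the right tin is held in the gripper clear of its mat (2 cm or more), the other two standing on their mats (z of tin_right in the frame of case above 0.025 m and contact force between the fingers and tin_right above 1 N and distance between tin_left and mat_left below 0.03 m and z of each of tin_left, tin_middle in the frame of case below 0.011 m and angle between each of tin_left, tin_middle's own z axis and vertical below 0.1 rad and distance between tin_middle and mat_middle below 0.03 m), for 0.3 s.
At the end, for the whole second after the job is handed in: The heaviest tin (the one with hidden content core_p_c0) is gripped, underside at least 165 mm above the worktop (95 mm above the rim), within 0.35 rad of upright, under 0.05 m/s; the other two stand upright within 30 mm of their own mats' centres; the cover is open at least 135 mm (value of joint cover above 0.135 m and ((distance between core_p_c0 and tin_left below 0.05 m and height (world z) of tin_left above 0.165 m and angle between tin_left's own z axis and vertical below 0.35 rad and contact force between the fingers and tin_left above 2 N and linear speed of tin_left below 0.05 m/s and contact force between tin_left and case below 0.1 N and (distance between tin_middle and mat_middle below 0.03 m and z of tin_middle in the frame of case below 0.011 m and angle between tin_middle's own z axis and vertical below 0.1 rad) and (distance between tin_right and mat_right below 0.03 m and z of tin_right in the frame of case below 0.011 m and angle between tin_right's own z axis and vertical below 0.1 rad)) or (distance between core_p_c0 and tin_middle below 0.05 m and height (world z) of tin_middle above 0.165 m and angle between tin_middle's own z axis and vertical below 0.35 rad and contact force between the fingers and tin_middle above 2 N and linear speed of tin_middle below 0.05 m/s and contact force between tin_middle and case below 0.1 N and (distance between tin_left and mat_left below 0.03 m and z of tin_left in the frame of case below 0.011 m and angle between tin_left's own z axis and vertical below 0.1 rad) and (distance between tin_right and mat_right below 0.03 m and z of tin_right in the frame of case below 0.011 m and angle between tin_right's own z axis and vertical below 0.1 rad)) or (distance between core_p_c0 and tin_right below 0.05 m and height (world z) of tin_right above 0.165 m and angle between tin_right's own z axis and vertical below 0.35 rad and contact force between the fingers and tin_right above 2 N and linear speed of tin_right below 0.05 m/s and contact force between tin_right and case below 0.1 N and (distance between tin_left and mat_left below 0.03 m and z of tin_left in the frame of case below 0.011 m and angle between tin_left's own z axis and vertical below 0.1 rad) and (distance between tin_middle and mat_middle below 0.03 m and z of tin_middle in the frame of case below 0.011 m and angle between tin_middle's own z axis and vertical below 0.1 rad)))); the arm keeps its last pose, push and grip.
It fails at once if a bottle, the beaker, the scanner, the spatula or the desiccant canister is moved more than 25 mm or tipped over (distance of any of bottle_0, bottle_1, bottle_2, desiccant, beaker, scanner, spatula from where it was at the start of the episode above 0.025 m or angle between any of bottle_0, bottle_1, bottle_2, desiccant, beaker, scanner's own z axis and vertical above 0.5 rad).
It also fails if it takes over 69 s, if anything falls off the work surface, if the arm or the gripper's body presses on something with over 40 N, if the wrist force passes 120 N, or if a joint passes its speed limit or range.

## Working session

There is one attempt and no reset: what is moved stays moved. The work goes in short steps, Python scripts to look and compute and a tool call to move; the robot and the scene stay as the last step left them, time stands still between calls to the robot, and variables do not carry over. Pictures are saved under pics/ and viewed, about 8 in all and at most 12, crops included, and the job is handed in when it is done.

Besides the shell and the picture viewer there is one more tool, called after "Request:" in YAML: its name, and indented under it one key for each argument. servo_tool: Moves the arm, as the interface text tells. Its arguments: {"type":"object","properties":{"moves":{"type":"array","items":{"type":"array","items":{"type":"number"}}},"force":{"type":"number"}},"required":["moves"]}

```bash
mkdir -p pics; cat > h.py <<'E'
import numpy as np, cv2
from rig import readout, viewer, ctrl
def cam(n):
    d=viewer.get_image(n); d['f']=200/np.tan(np.radians(d['fov_y']/2)); return d
def K(d): return np.array([[d['f'],0,d['cx']],[0,d['f'],d['cy']],[0,0,1.]])
def ray(d,uv,z):
    p=cv2.undistortPoints(np.array(uv,float).reshape(-1,1,2),K(d),np.array([d['k1'],0,0,0.]))[:,0]
    R=cv2.Rodrigues(np.array(d['rvec'],float))[0]; t=np.array(d['tvec'],float).ravel()
    c=-R.T@t; w=np.c_[p,np.ones(len(p))]@R
    return c+w*((z-c[2])/w[:,2])[:,None]
def proj(d,P):
    return cv2.projectPoints(np.array(P,float).reshape(-1,1,3),np.array(d['rvec'],float),np.array(d['tvec'],float),K(d),np.array([d['k1'],0,0,0.]))[0][:,0]
def save(d,n): cv2.imwrite('pics/'+n,d['img'][:,:,::-1])
def st():
    s=readout.get_state()
    print({k:np.round(s[k],2).tolist() for k in ('t','position','tool_rot','wrist_force','wrist_torque','width')}); return s
E
python3 - <<'E'
from h import *
st(); print(ctrl.tip_extent)
for n in('top','scene'):
    d=cam(n); save(d,n+'0.png'); print(n,{k:d[k] for k in d if k!='img'})
E
```

```text
{'t': 0.0, 'position': [196.08, 513.53, 403.61], 'tool_rot': [-87.92, 89.87, -108.82], 'wrist_force': [0.29, 0.65, -0.68], 'wrist_torque': [-0.03, 0.01, -0.06], 'width': 85.16}
173.4
top {'fov_y': 48.34941573668662, 'cx': 325.597281177634, 'cy': 200.2437013853619, 'k1': -0.03453665831724209, 'rvec': array([ 2.14430345, -2.10765137,  0.20304335]), 'tvec': array([ -18.61240419,  523.76889061, 1247.40664041]), 'f': np.float64(445.546096548445)}
scene {'fov_y': 48.607297407993244, 'cx': 315.7177128952987, 'cy': 193.10527545322617, 'k1': -0.014035987374588539, 'rvec': array([ 1.87181087,  1.93129874, -0.56296679]), 'tvec': array([  34.15999955, -397.19913621, 1617.85289532]), 'f': np.float64(442.87570009587677)}
```

```bash
python3 -c "
import cv2;a=cv2.imread('pics/top0.png');print(a.shape)"
```

```text
(400, 640, 3)
```

View pics/top0.png

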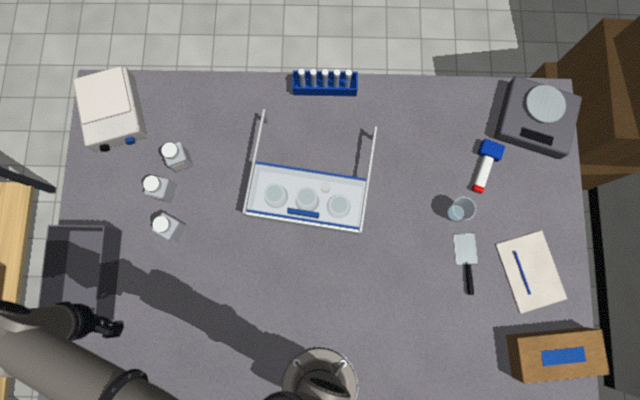

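View pics/scene0.png

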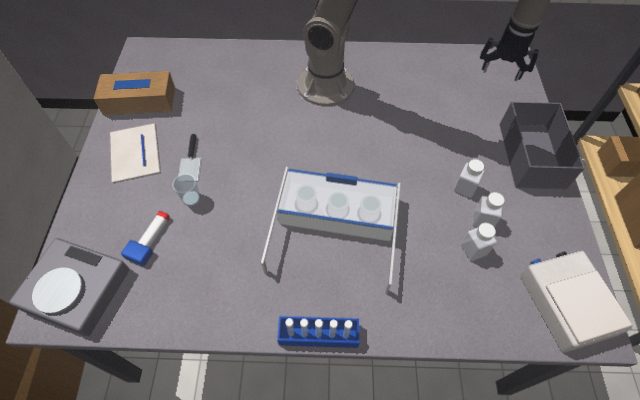

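Top view: case centred near (308,197), handle about (303,213), tins at (275,195), (307,200), (339,205), and desiccant at (325,188). Bottles are at (155–175,150–225), the beaker at (461,209). Scene view: handle at (342,180).

```bash
cat > blue.py <<'E'
from h import *
def blobs(d,box,zs):
    im=d['img']; hsv=cv2.cvtColor(im,cv2.COLOR_RGB2HSV)
    m=cv2.inRange(hsv,(100,120,40),(130,255,255)); k=np.zeros_like(m); x0,y0,x1,y1=box; k[y0:y1,x0:x1]=m[y0:y1,x0:x1]
    n,l,s,c=cv2.connectedComponentsWithStats(k)
    for i in range(1,n):
        if s[i,4]<15: continue
        r=cv2.minAreaRect(np.argwhere(l==i)[:,::-1].astype(np.float32)); b=cv2.boxPoints(r)
        print(s[i],c[i].round(1),'ang',r)
        for z in zs: print('  z',z,ray(d,[c[i]],z)[0].round(1)[:2],ray(d,b,z)[:,:2].round(0).tolist())
if __name__=='__main__':
    print('top');blobs(cam('top'),(235,140,385,240),(78,108))
    print('scene');blobs(cam('scene'),(255,160,420,250),(78,100))
    d=cam('top'); # rails ends (top 80)
    print(ray(d,[(263,111),(375,128),(245,213),(363,231)],80).round(0))
E
python3 blue.py; python3 -c "
from h import *
for n,b in(('top',(235,100,385,240)),('scene',(255,160,420,300))):
    d=cam(n);x0,y0,x1,y1=b;cv2.imwrite('pics/c_%s.png'%n,cv2.resize(d['img'][y0:y1,x0:x1,::-1],None,fx=4,fy=4,interpolation=3))
"
```

```text
top
[256 162 110  18 205] [311.  170.6] ang ((310.51153564453125, 170.4248504638672), (110.31749725341797, 2.204829216003418), 8.746161460876465)
  z 78 [604.7  33.9] [[624.0, 194.0], [631.0, 193.0], [586.0, -122.0], [580.0, -121.0]]
  z 108 [596.9  33. ] [[616.0, 189.0], [622.0, 188.0], [579.0, -119.0], [573.0, -118.0]]
[288 209  31   8 132] [302.8 212.4] ang ((302.9499816894531, 212.3499755859375), (30.547014236450195, 4.38406229019165), 8.130102157592773)
  z 78 [482.5  54.4] [[482.0, 98.0], [494.0, 96.0], [483.0, 10.0], [471.0, 12.0]]
  z 108 [477.7  52.9] [[477.0, 95.0], [489.0, 94.0], [479.0, 10.0], [466.0, 11.0]]
[247 210 112  19 176] [302.7 219.1] ang ((302.4897155761719, 219.0644073486328), (112.44981384277344, 1.5928525924682617), 9.111356735229492)
  z 78 [463.4  54.2] [[484.0, 213.0], [488.0, 212.0], [443.0, -102.0], [439.0, -102.0]]
  z 108 [459.   52.8] [[479.0, 208.0], [483.0, 207.0], [439.0, -100.0], [435.0, -99.0]]
scene
[289 169 107  17 220] [341.  176.6] ang ((342.05999755859375, 176.57997131347656), (107.1973876953125, 3.6769556999206543), 8.130102157592773)
  z 78 [462.   54.4] [[446.0, -101.0], [433.0, -100.0], [477.0, 213.0], [490.0, 211.0]]
  z 100 [477.3  53.4] [[462.0, -98.0], [449.0, -98.0], [492.0, 209.0], [505.0, 206.0]]
[278 210 115  19 252] [336.6 219.2] ang ((335.0057678222656, 218.96240234375), (115.41141510009766, 2.356886625289917), 8.746161460876465)
  z 78 [605.6  42.1] [[586.0, -122.0], [578.0, -122.0], [624.0, 195.0], [631.0, 193.0]]
  z 100 [618.   41.3] [[599.0, -120.0], [591.0, -119.0], [636.0, 191.0], [643.0, 189.0]]
[[ 783.  180.   80.]
 [ 736. -151.   80.]
 [ 477.  217.   80.]
 [ 432. -116.   80.]]
```

View pics/c_top.png

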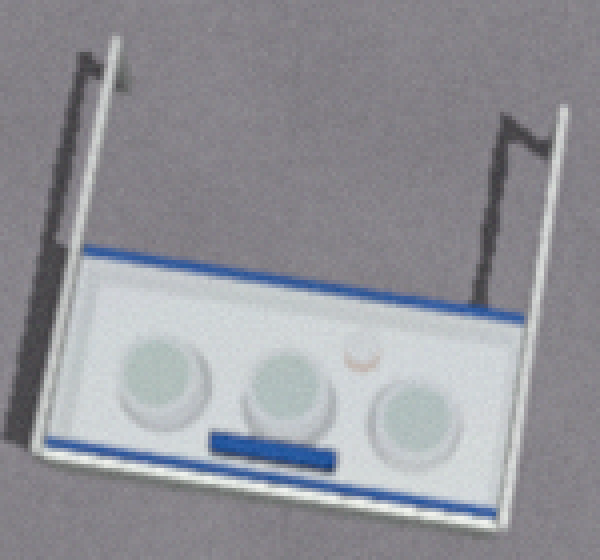

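```bash
cat >> h.py <<'E'
from scipy.spatial.transform import Rotation as Ro
YAW=np.radians(-8.1); C=np.array([531.,46.])
cx=np.array([np.cos(YAW),np.sin(YAW)]); cy=np.array([-cx[1],cx[0]])
def case(x,y): return C+x*cx+y*cy
def go(P,jaw=cx):
    "shift (tool axes, m) and turn (5 deg units) from the measured pose to grasp point P (mm) with jaws along jaw"
    s=st(); R=Ro.from_euler('xyz',s['tool_rot'],degrees=True).as_matrix()
    d=np.array([P[0],P[1],P[2]+155])-s['position']
    l=R.T@np.r_[jaw,0]; a=np.degrees(np.arctan2(l[2],l[1])); a=(a+90)%180-90
    print('tool y',R[:,1].round(3),'z',R[:,2].round(3),'world d',d.round(1),'tool d m',(R.T@d/1000).round(4),'turn u',round(a/5,2),'j7',s['joint_pos'][6].round(1))
E
python3 -c "
from h import *
for q in (2.5,):
  go([*case(-55+q,0),220]); print(case(-55+q,0))"
```

```text
{'t': 0.35, 'position': [196.16, 513.77, 404.44], 'tool_rot': [-90.19, 89.97, -111.09], 'wrist_force': [0.91, -0.32, -0.69], 'wrist_torque': [-0.01, 0.01, -0.0], 'width': 85.57}
tool y [ 0.357  0.934 -0.001] z [ 0.934 -0.357 -0.   ] world d [ 282.9 -460.4  -29.4] tool d m [ 0.0296 -0.3292  0.4285] turn u 15.44 j7 -1.6
[479.02375797  53.39731468]
```

Request:
servo_tool:
  moves:
    - [0, -0.022, 0.0286, 0, 1]
    - [0, -0.022, 0.0286, 0, 1]
    - [0, -0.022, 0.0286, 0, 1]
    - [0, -0.022, 0.0286, 0, 1]
    - [0, -0.022, 0.0286, 0, 1]
  force: 30

```text
t: 0.77
position: [291.2, 358.4, 404.8]
tool_rot: [72.8, 90.0, 51.9]
wrist_force: [1.0, -0.0, -0.3]
width: 85.3
```

Request:
servo_tool:
  moves:
    - [0, -0.022, 0.0286, 0, 1]
    - [0, -0.022, 0.0286, 0, 1]
    - [0, -0.022, 0.0286, 0, 1]
    - [0, -0.022, 0.0286, 0, 1]
    - [0, -0.022, 0.0286, 0, 1]

```text
t: 1.18
position: [385.4, 204.6, 405.0]
tool_rot: [70.8, 89.9, 49.9]
wrist_force: [0.1, 1.0, 0.5]
width: 85.4
```

Request:
servo_tool:
  moves:
    - [0, -0.022, 0.0286, 0, 1]
    - [0, -0.022, 0.0286, 0, 1]
    - [0, -0.022, 0.0286, 0, 1]
    - [0, -0.022, 0.0286, 0, 1]
    - [0, -0.022, 0.0286, 0, 1]

```text
t: 1.6
position: [479.8, 50.9, 405.0]
tool_rot: [52.7, 90.0, 31.9]
wrist_force: [1.2, -0.4, -0.3]
width: 85.7
```

Request:
servo_tool:
  moves:
    - [0, 0, 0, 1.4, 1]
    - [0, 0, 0, 1.4, 1]
    - [0, 0, 0, 1.4, 1]
    - [0, 0, 0, 1.4, 1]
    - [0, 0, 0, 1.4, 1]

```text
t: 2.02
position: [479.3, 52.4, 404.7]
tool_rot: [144.9, 90.0, 88.6]
wrist_force: [0.6, 0.2, -0.5]
width: 85.3
```

Request:
servo_tool:
  moves:
    - [0, 0, 0, 1.4, 1]
    - [0, 0, 0, 1.4, 1]
    - [0, 0, 0, 1.4, 1]
    - [0, 0, 0, 1.4, 1]
    - [0, 0, 0, 1.4, 1]

```text
t: 2.43
position: [479.2, 52.5, 404.8]
tool_rot: [144.6, 90.0, 53.4]
wrist_force: [0.1, 0.5, -0.7]
width: 85.4
```

Request:
servo_tool:
  moves:
    - [0, 0, 0, 1.4, 1]
    - [0, 0, 0, 0, 1]
    - [0, 0, 0, 0, 1]

```text
t: 2.68
position: [479.2, 52.6, 404.7]
tool_rot: [122.1, 90.0, 24.4]
wrist_force: [0.0, 0.4, -0.5]
width: 85.6
```

```bash
python3 -c "
from h import *
go([*case(-52.5,0),105])"
```

```text
{'t': 2.68, 'position': [479.22, 52.63, 404.73], 'tool_rot': [122.12, 90.0, 24.41], 'wrist_force': [0.04, 0.42, -0.55], 'wrist_torque': [-0.05, 0.02, -0.06], 'width': 85.56}
tool y [ 0.991 -0.134  0.   ] z [-0.134 -0.991 -0.   ] world d [  -0.2    0.8 -144.7] tool d m [ 0.1447 -0.0003 -0.0007] turn u 0.08 j7 -9.4
```

Request:
servo_tool:
  moves:
    - [0.035, 0, 0, 0, 1]
    - [0.035, 0, 0, 0, 1]
    - [0.035, 0, 0, 0, 1]
    - [0.025, 0, 0, 0, 1]
    - [0.014, 0, 0, 0, 1]

```text
t: 3.1
position: [477.6, 52.6, 257.5]
tool_rot: [-72.4, 89.7, -170.1]
wrist_force: [-0.1, 0.1, -0.1]
width: 85.4
```

Request:
servo_tool:
  moves:
    - [0, 0, 0, 0, 0]
    - [0, 0, 0, 0, 0]
    - [0, 0, 0, 0, 0]
    - [0, 0, 0, 0, 0]
    - [0, 0, 0, 0, 0]

```text
t: 3.52
position: [480.0, 52.5, 262.1]
tool_rot: [114.2, 89.8, 16.4]
wrist_force: [-0.2, -1.0, -0.1]
width: 25.2
```

Request:
servo_tool:
  moves:
    - [0, 0, 0, 0, 0]
    - [0, 0, 0, 0, 0]

```text
t: 3.68
position: [479.7, 52.6, 261.9]
tool_rot: [129.1, 89.9, 31.2]
wrist_force: [-1.4, 0.2, 5.7]
width: 13.3
```

Request:
servo_tool:
  moves:
    - [0, 0.01, 0, 0, 0]
    - [0, 0.02, 0, 0, 0]
    - [0, 0.02, 0, 0, 0]
    - [0, 0.02, 0, 0, 0]
    - [0, 0.02, 0, 0, 0]

```text
t: 4.1
position: [569.1, 39.9, 261.9]
tool_rot: [-163.5, 90.0, 98.6]
wrist_force: [-2.4, -0.8, 7.5]
width: 13.2
```

Request:
servo_tool:
  moves:
    - [0, 0.02, 0, 0, 0]
    - [0, 0.02, 0, 0, 0]
    - [0, 0.01, 0, 0, 0]
    - [0, 0.005, 0, 0, 0]
    - [0, 0, 0, 0, 0]

```text
t: 4.52
position: [623.0, 32.2, 262.0]
tool_rot: [-94.5, 89.9, 167.6]
wrist_force: [-4.0, 1.4, 7.6]
width: 13.0
```

```bash
python3 -c "
from h import *
st()
d=cam('top');b=(235,60,385,240);x0,y0,x1,y1=b;cv2.imwrite('pics/c1.png',cv2.resize(d['img'][y0:y1,x0:x1,::-1],None,fx=3,fy=3,interpolation=3))
d=cam('scene');save(d,'s1.png')
from blue import blobs
blobs(d,(255,160,420,300),(78,))
"
```

```text
{'t': 4.52, 'position': [623.0, 32.21, 261.97], 'tool_rot': [-94.51, 89.88, 167.58], 'wrist_force': [-4.01, 1.37, 7.65], 'wrist_torque': [0.01, 0.83, -0.15], 'width': 13.0}
[278 211  50  11 111] [307.1 215.7] ang ((302.5202941894531, 215.3716278076172), (49.804054260253906, 4.1070146560668945), 8.972625732421875)
  z 78 [597.2 -39.8] [[593.0, -122.0], [580.0, -121.0], [600.0, 17.0], [613.0, 15.0]]
[338 221   9   3  15] [341.7 222.3] ang ((342.0, 222.0), (2.0, 8.0), 90.0)
  z 78 [615.2  56.3] [[611.0, 46.0], [611.0, 68.0], [617.0, 68.0], [618.0, 46.0]]
[358 223  35   7  62] [374.6 225.6] ang ((374.98651123046875, 225.58106994628906), (34.3593864440918, 2.1371867656707764), 9.462322235107422)
  z 78 [622.7 146.8] [[618.0, 101.0], [612.0, 102.0], [627.0, 194.0], [633.0, 193.0]]
[266 257 122  22 293] [327.  267.2] ang ((326.5604248046875, 267.12939453125), (122.80237579345703, 2.3923234939575195), 9.260221481323242)
  z 78 [749.   18.1] [[729.0, -143.0], [723.0, -142.0], [768.0, 174.0], [775.0, 172.0]]
```

View pics/s1.png

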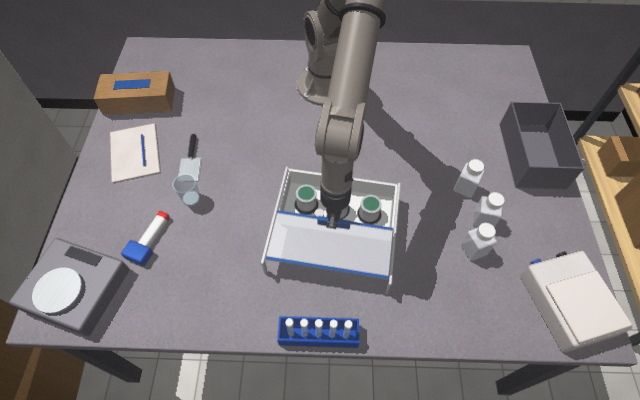

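The cover has slid open about 145 mm: its rear blue edge is now at (327,267). The tins are visible at (306,196) and (370,207). I'll nudge to the stop, release, and rise toward the left tin.

Request:
servo_tool:
  moves:
    - [0, 0.003, 0, 0, 0]
    - [0, 0.002, 0, 0, 0]
    - [0, 0, 0, 0, 0.5]
    - [0, 0, 0, 0, 0.7]
    - [0, 0, 0, 0, 1]

```text
t: 5.03
position: [628.1, 32.0, 260.7]
tool_rot: [93.3, 89.9, -4.6]
wrist_force: [1.6, -0.3, -1.0]
width: 48.9
```

Request:
servo_tool:
  moves:
    - [-0.02, 0, 0, 0, 1]
    - [-0.035, 0, 0, 0, 1]
    - [-0.035, -0.02, 0, 0, 1]
    - [0, -0.035, -0.03, 0, 1]
    - [0, -0.035, -0.03, 0, 1]

```text
t: 5.45
position: [553.9, 94.6, 353.8]
tool_rot: [94.5, 89.5, -3.8]
wrist_force: [-0.0, 1.7, -0.7]
width: 85.5
```

```bash
cat > tins.py <<'E'
from h import *
def discs(n,box):
    d=cam(n); hsv=cv2.cvtColor(d['img'],cv2.COLOR_RGB2HSV)
    m=cv2.inRange(hsv,(65,40,30),(95,255,255)); k=np.zeros_like(m); x0,y0,x1,y1=box; k[y0:y1,x0:x1]=m[y0:y1,x0:x1]
    N,l,s,c=cv2.connectedComponentsWithStats(k)
    for i in range(1,N):
        if s[i,4]<60: continue
        w=ray(d,[c[i]],61)[0][:2]; r=w-C
        print(n,s[i].tolist(),'world',w.round(1),'case',(r@cx).round(1),(r@cy).round(1))
    return d
if __name__=='__main__':
    a=discs('top',(235,140,385,240)); b=discs('scene',(255,160,420,250))
    print('top');
    from blue import blobs
    blobs(a,(235,60,385,240),(78,)); st()
    cv2.imwrite('pics/c2.png',cv2.resize(a['img'][60:240,235:385,::-1],None,fx=3,fy=3,interpolation=3))
E
python3 tins.py
```

```text
top [298, 189, 17, 16, 207] world [532.4  46.9] case 1.3 1.1
top [331, 197, 17, 16, 206] world [510.5 -47.5] case -7.2 -95.5
scene [298, 187, 16, 13, 171] world [511.  -48.1] case -6.5 -96.0
scene [330, 194, 17, 13, 174] world [532.5  46.7] case 1.3 0.9
scene [363, 197, 16, 14, 177] world [540.5 140.3] case -3.9 94.7
top
[ 292   71   66   25 1072] [324.5  84.9] ang ((324.5133361816406, 82.87262725830078), (65.21927642822266, 23.547863006591797), 1.2188751697540283)
  z 78 [ 8.701e+02 -3.000e-01] [[839.0, 97.0], [915.0, 98.0], [914.0, -99.0], [838.0, -97.0]]
[295 119  78  14 149] [333.5 125.4] ang ((333.5867004394531, 125.43640899658203), (77.92931365966797, 1.9007149934768677), 8.746162414550781)
  z 78 [742.6 -28.9] [[756.0, 85.0], [762.0, 84.0], [729.0, -143.0], [724.0, -142.0]]
[297 159  30   9 149] [311.6 162.7] ang ((311.47686767578125, 162.65029907226562), (29.72718048095703, 4.941858768463135), 8.746162414550781)
  z 78 [628.2  32.8] [[627.0, 77.0], [642.0, 75.0], [630.0, -10.0], [615.0, -8.0]]
[297 167  69  13 119] [331.2 172.9] ang ((331.09326171875, 172.9094696044922), (68.88347625732422, 1.7675753831863403), 8.972625732421875)
  z 78 [598.7 -24.4] [[610.0, 75.0], [616.0, 74.0], [587.0, -122.0], [582.0, -122.0]]
{'t': 5.55, 'position': [549.2, 105.0, 350.19], 'tool_rot': [-141.28, 89.49, 121.51], 'wrist_force': [0.83, 1.26, -0.99], 'wrist_torque': [0.05, -0.08, 0.02], 'width': 85.4}
```

View pics/c2.png

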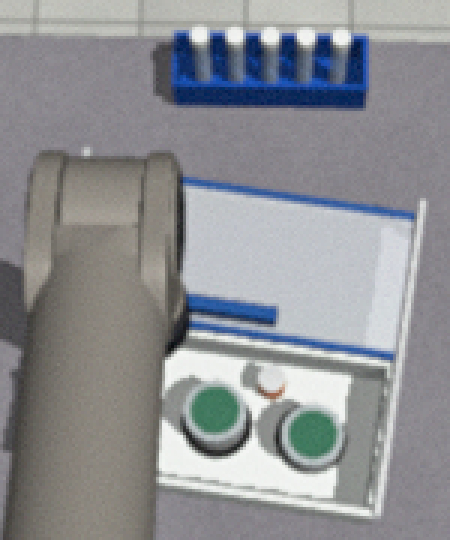

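The cover is fully open, with its handle at world (628,33). Both views agree on the middle and right tins; the left tin, seen in the scene view only, is at (540.5,140.3). I'll go to it next.

```bash
python3 -c "
from h import *
go([540.5,140.3,36])"
```

```text
{'t': 5.55, 'position': [549.2, 105.0, 350.19], 'tool_rot': [-141.28, 89.49, 121.51], 'wrist_force': [0.83, 1.26, -0.99], 'wrist_torque': [0.05, -0.08, 0.02], 'width': 85.4}
tool y [ 0.992 -0.125 -0.006] z [-0.125 -0.992 -0.007] world d [  -8.7   35.3 -159.2] tool d m [ 0.1595 -0.0122 -0.0328] turn u 0.18 j7 -8.3
```

Request:
servo_tool:
  moves:
    - [0, -0.012, -0.033, 0.2, 1]
    - [0.03, 0, 0, 0, 1]
    - [0.03, 0, 0, 0, 1]
    - [0, 0, 0, 0, 1]
    - [0, 0, 0, 0, 1]

```text
t: 5.97
position: [544.8, 131.4, 289.3]
tool_rot: [-58.5, 89.8, -157.4]
wrist_force: [0.4, 0.2, 1.1]
width: 85.2
```

```bash
python3 -c "
from h import *
go([540.5,140.3,36])"
```

```text
{'t': 5.97, 'position': [544.85, 131.35, 289.35], 'tool_rot': [-58.53, 89.77, -157.42], 'wrist_force': [0.37, 0.21, 1.14], 'wrist_torque': [0.01, -0.01, 0.01], 'width': 85.16}
tool y [ 0.988 -0.155 -0.003] z [-0.155 -0.988  0.002] world d [ -4.3   8.9 -98.3] tool d m [ 0.0984 -0.0053 -0.0084] turn u -0.16 j7 -11.2
```

Request:
servo_tool:
  moves:
    - [0, -0.005, -0.0085, -0.15, 1]
    - [0.03, 0, 0, 0, 1]
    - [0.03, 0, 0, 0, 1]
    - [0.025, 0, 0, 0, 1]
    - [0.013, 0, 0, 0, 1]

```text
t: 6.38
position: [541.7, 141.2, 191.9]
tool_rot: [-119.1, 90.0, 142.8]
wrist_force: [-0.1, 0.1, -0.3]
width: 85.4
```

Request:
servo_tool:
  moves:
    - [0, 0, 0, 0, 1]
    - [0, 0, 0, 0, 0.5]
    - [0, 0, 0, 0, 0]
    - [0, 0, 0, 0, 0]
    - [0, 0, 0, 0, 0]
  force: 40

```text
t: 6.8
position: [542.6, 140.9, 195.3]
tool_rot: [135.0, 89.8, 36.8]
wrist_force: [-2.1, 0.2, 5.1]
width: 58.9
```

```bash
python3 -c "
from h import *
go([540.5,140.3,36])"
```

```text
{'t': 6.8, 'position': [542.62, 140.95, 195.29], 'tool_rot': [134.96, 89.81, 36.82], 'wrist_force': [-2.06, 0.16, 5.07], 'wrist_torque': [0.06, 0.76, -0.03], 'width': 58.89}
tool y [ 0.99  -0.142  0.002] z [-0.142 -0.99  -0.002] world d [-2.1 -0.6 -4.3] tool d m [ 0.0043 -0.002   0.001 ] turn u -0.01 j7 -8.1
```

Request:
servo_tool:
  moves:
    - [0, 0, 0, 0, 0]
    - [-0.015, 0, 0, 0, 0]
    - [-0.02, 0, 0, 0, 0]
    - [-0.015, 0, 0, 0, 0]
    - [0, 0, 0, 0, 0]

```text
t: 7.22
position: [543.9, 140.7, 246.9]
tool_rot: [114.4, 89.5, 16.2]
wrist_force: [1.2, 0.3, -3.2]
width: 59.0
```

Request:
servo_tool:
  moves:
    - [0, 0, 0, 0, 0]
    - [0, 0, 0, 0, 0]
    - [0, 0, 0, 0, 0]
    - [0, 0, 0, 0, 0]
    - [0, 0, 0, 0, 0]

```text
t: 7.63
position: [541.4, 140.5, 241.7]
tool_rot: [-60.2, 89.9, -158.4]
wrist_force: [0.6, -0.5, -3.2]
width: 58.9
```

Request:
servo_tool:
  moves:
    - [0, 0, 0, 0, 0]
    - [0, 0, 0, 0, 0]
    - [0, 0, 0, 0, 0]
    - [0, 0, 0, 0, 0]
    - [0, 0, 0, 0, 0]

```text
t: 8.05
position: [541.9, 140.6, 242.7]
tool_rot: [98.3, 90.0, 0.1]
wrist_force: [0.1, -0.2, -2.6]
width: 59.0
```

```bash
python3 -c "
from tins import *
s=st(); print(s['joint_torque'])
d=discs('scene',(255,130,420,250)); cv2.imwrite('pics/s3.png',cv2.resize(d['img'][120:260,270:430,::-1],None,fx=4,fy=4,interpolation=3))
"
```

```text
{'t': 8.05, 'position': [541.86, 140.56, 242.7], 'tool_rot': [98.25, 89.99, 0.1], 'wrist_force': [0.11, -0.2, -2.64], 'wrist_torque': [-0.03, 0.01, 0.03], 'width': 59.01}
[ 1.34108061e-03 -4.14067161e+01  6.16395906e+00 -2.00904590e+01
  1.42086172e-02  5.09584002e-03  1.46315728e-05]
scene [298, 187, 16, 13, 170] world [511.1 -48. ] case -6.4 -95.9
scene [330, 194, 17, 13, 175] world [532.4  46.6] case 1.3 0.8
```

View pics/s3.png

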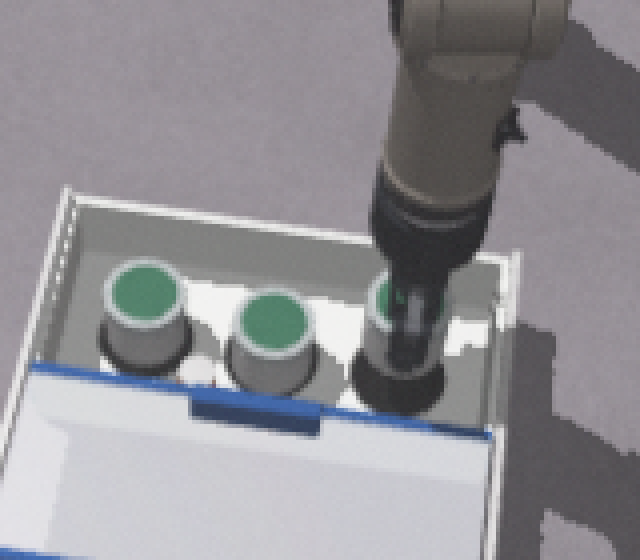

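The left tin is held clear of its mat (crop about (410,300)), and the other two are standing at (147,320) and (273,340). Next, average the weight over 10 readings.

```bash
cat > weigh.py <<'E'
from h import *
F=[];T=[]
for i in range(10):
    cam('top'); s=readout.get_state(); F.append(s['wrist_force']); T.append(s['joint_torque'][:4])
F=np.array(F);T=np.array(T);print('F',F.mean(0).round(2),'sd',F.std(0).round(2),'T',T.mean(0).round(2),T.std(0).round(2)); st()
E
python3 weigh.py
```

```text
F [-0.04  0.09 -2.88] sd [0.27 0.67 0.46] T [  0.   -41.44   6.17 -20.1 ] [0.   0.01 0.   0.  ]
{'t': 8.6, 'position': [541.84, 140.57, 242.71], 'tool_rot': [123.98, 90.0, 25.83], 'wrist_force': [0.17, 0.62, -2.72], 'wrist_torque': [0.01, -0.02, 0.03], 'width': 59.06}
```

Request:
servo_tool:
  moves:
    - [0.015, 0, 0, 0, 0]
    - [0.015, 0, 0, 0, 0]
    - [0.01, 0, 0, 0, 0]
    - [0.005, 0, 0, 0, 0]
    - [0.002, 0, 0, 0, 0]

```text
t: 9.02
position: [541.2, 140.4, 195.3]
tool_rot: [-74.9, 89.8, -173.0]
wrist_force: [-4.8, -0.5, 9.9]
width: 58.8
```

Request:
servo_tool:
  moves:
    - [0, 0, 0, 0, 0]
    - [0, 0, 0, 0, 0]
    - [0, 0, 0, 0, 0.75]
    - [0, 0, 0, 0, 1]
    - [0, 0, 0, 0, 1]

```text
t: 9.43
position: [542.5, 140.7, 196.6]
tool_rot: [112.6, 89.9, 14.5]
wrist_force: [1.0, -0.7, 0.1]
width: 84.9
```

Request:
servo_tool:
  moves:
    - [0, 0, 0, 0, 1]
    - [-0.02, 0, 0, 0, 1]
    - [-0.035, 0, 0, 0, 1]
    - [-0.035, 0, 0, 0, 1]
    - [0, 0, 0.02, 0, 1]

```text
t: 9.85
position: [542.3, 125.5, 292.9]
tool_rot: [125.2, 89.1, 27.5]
wrist_force: [1.2, 0.5, 0.4]
width: 85.2
```

Request:
servo_tool:
  moves:
    - [0, 0, 0.035, 0, 1]
    - [0, 0, 0.025, 0, 1]
    - [0, 0.005, 0.014, 0, 1]
    - [0, 0, 0, 0, 1]
    - [0, 0, 0, 0, 1]

```text
t: 10.27
position: [533.7, 46.0, 286.2]
tool_rot: [126.4, 89.9, 28.1]
wrist_force: [0.2, 0.7, 0.5]
width: 85.4
```

```bash
python3 -c "
from tins import *
discs('scene',(255,160,420,250)); discs('top',(235,140,385,240))
go([532.4,46.8,36])"
```

```text
scene [298, 187, 16, 13, 170] world [510.9 -47.8] case -6.6 -95.7
scene [330, 195, 17, 12, 89] world [538.6  51.6] case 6.7 6.6
scene [363, 198, 16, 13, 174] world [543.2 140. ] case -1.2 94.8
top [331, 197, 17, 16, 206] world [510.7 -47.6] case -6.9 -95.5
{'t': 10.37, 'position': [533.55, 48.45, 285.68], 'tool_rot': [-172.24, 89.92, 89.73], 'wrist_force': [-0.52, 0.46, -0.13], 'wrist_torque': [0.03, 0.01, 0.02], 'width': 85.29}
tool y [ 0.99 -0.14 -0.  ] z [-0.14  -0.99  -0.001] world d [ -1.2  -1.7 -94.7] tool d m [ 0.0947 -0.0009  0.0019] turn u 0.01 j7 -1.9
```

Request:
servo_tool:
  moves:
    - [0.02, -0.001, 0.002, 0, 1]
    - [0.03, 0, 0, 0, 1]
    - [0.025, 0, 0, 0, 1]
    - [0.012, 0, 0, 0, 1]
    - [0.007, 0, 0, 0, 1]

```text
t: 10.78
position: [531.2, 46.8, 190.0]
tool_rot: [-89.4, 89.7, 172.6]
wrist_force: [-22.0, 2.7, 43.0]
width: 85.0
```

Request:
servo_tool:
  moves:
    - [0, 0, 0, 0, 1]
    - [0, 0, 0, 0, 0.5]
    - [0, 0, 0, 0, 0]
    - [0, 0, 0, 0, 0]
    - [0, 0, 0, 0, 0]
  force: 40

```text
t: 11.2
position: [532.9, 45.5, 193.0]
tool_rot: [122.6, 89.9, 24.5]
wrist_force: [-0.7, 0.9, 5.1]
width: 59.4
```

Request:
servo_tool:
  moves:
    - [0, 0, 0, 0, 0]
    - [-0.015, 0, 0, 0, 0]
    - [-0.02, 0, 0, 0, 0]
    - [-0.015, 0, 0, 0, 0]
    - [0, 0, 0, 0, 0]

```text
t: 11.62
position: [533.9, 44.7, 244.6]
tool_rot: [102.8, 89.6, 4.6]
wrist_force: [0.9, -0.1, -1.7]
width: 60.0
```

Request:
servo_tool:
  moves:
    - [0, 0, 0, 0, 0]
    - [0, 0, 0, 0, 0]
    - [0, 0, 0, 0, 0]
    - [0, 0, 0, 0, 0]
    - [0, 0, 0, 0, 0]

```text
t: 12.03
position: [531.8, 45.0, 240.8]
tool_rot: [-68.3, 89.9, -166.4]
wrist_force: [0.4, -0.9, -2.5]
width: 60.0
```

```bash
python3 -c "
from tins import *
discs('scene',(255,160,420,250)); discs('top',(235,140,385,240))
"; python3 weigh.py
```

```text
scene [298, 187, 16, 13, 171] world [511.  -48.1] case -6.5 -96.0
scene [363, 198, 16, 13, 175] world [543.1 139.9] case -1.2 94.7
top [331, 197, 16, 16, 206] world [510.6 -47.6] case -7.0 -95.6
F [ 0.12 -0.1  -1.61] sd [0.64 0.43 0.21] T [  0.   -38.02   5.78 -19.23] [0.   0.02 0.   0.02]
{'t': 12.63, 'position': [532.2, 44.99, 241.76], 'tool_rot': [125.58, 89.99, 27.44], 'wrist_force': [-0.12, -0.49, -1.64], 'wrist_torque': [-0.04, -0.0, 0.01], 'width': 59.81}
```

The descent on the middle tin showed a 43 N spike, so I'm looking at what was touched.

```bash
python3 -c "
from h import *
a=cam('top')['img'][130:240,240:380,::-1];b=cam('scene')['img'][150:250,270:410,::-1]
cv2.imwrite('pics/c4.png',cv2.resize(np.vstack([a,b]),None,fx=2.8,fy=2.8,interpolation=2))
d=cam('top');print(ray(d,[(325,187)],42), C)
"
```

```text
[[564.90300032  -7.18419535  42.        ]] [531.  46.]
```

View pics/c4.png

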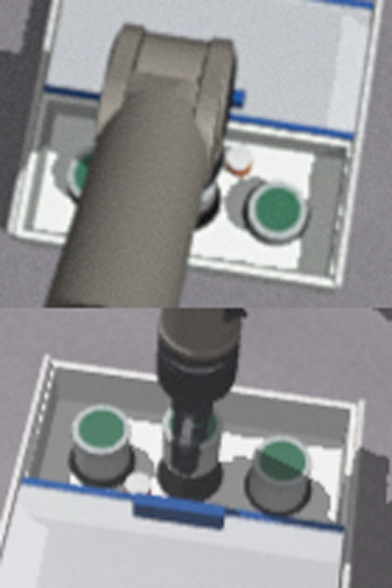

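Nothing has moved: the desiccant is still at top (325,187), the outer tins are standing and the middle tin is held. It reads 1.6 N, against 2.9 N for the left. I'll set it down and go to the right tin.

Request:
servo_tool:
  moves:
    - [0.015, 0, 0, 0, 0]
    - [0.015, 0, 0, 0, 0]
    - [0.01, 0, 0, 0, 0]
    - [0.005, 0, 0, 0, 0]
    - [0.003, 0, 0, 0, 0]

```text
t: 13.2
position: [531.8, 45.0, 192.9]
tool_rot: [-72.9, 89.9, -171.0]
wrist_force: [-7.2, -1.0, 18.8]
width: 59.8
```

Request:
servo_tool:
  moves:
    - [0, 0, 0, 0, 0]
    - [0, 0, 0, 0, 0]
    - [0, 0, 0, 0, 0.75]
    - [0, 0, 0, 0, 1]
    - [0, 0, 0, 0, 1]

```text
t: 13.62
position: [532.6, 45.0, 194.4]
tool_rot: [106.9, 89.9, 8.8]
wrist_force: [0.6, -0.6, 0.6]
width: 84.4
```

Request:
servo_tool:
  moves:
    - [0, 0, 0, 0, 1]
    - [-0.02, 0, 0, 0, 1]
    - [-0.035, 0, 0, 0, 1]
    - [-0.035, 0, 0, 0, 1]
    - [0, 0, 0.02, 0, 1]

```text
t: 14.03
position: [533.0, 29.2, 290.4]
tool_rot: [117.9, 89.1, 20.1]
wrist_force: [1.7, -0.0, 0.8]
width: 85.4
```

Request:
servo_tool:
  moves:
    - [0, 0, 0.035, 0, 1]
    - [0, 0, 0.025, 0, 1]
    - [0, -0.006, 0.014, 0, 1]
    - [0, 0, 0, 0, 1]
    - [0, 0, 0, 0, 1]

```text
t: 14.45
position: [512.5, -47.2, 283.7]
tool_rot: [-161.6, 89.9, 100.1]
wrist_force: [-0.3, 0.8, -0.6]
width: 85.5
```

```bash
python3 -c "
from tins import *
discs('scene',(255,160,420,250)); discs('top',(235,140,385,240))
go([512,-48,37])"
```

```text
scene [300, 187, 14, 13, 97] world [514.1 -40.5] case -4.5 -88.1
scene [330, 194, 16, 14, 172] world [533.6  45.6] case 2.7 -0.0
scene [363, 198, 16, 13, 175] world [543.2 139.7] case -1.2 94.4
top [266, 184, 17, 17, 208] world [543.4 139.7] case -0.9 94.5
top [299, 188, 15, 16, 178] world [534.9  48.2] case 3.6 2.7
{'t': 14.55, 'position': [513.19, -45.11, 283.46], 'tool_rot': [-167.89, 89.9, 94.12], 'wrist_force': [-0.1, 0.18, 0.51], 'wrist_torque': [0.0, -0.03, 0.03], 'width': 85.68}
tool y [ 0.99  -0.139 -0.   ] z [-0.139 -0.99  -0.002] world d [ -1.2  -2.9 -91.5] tool d m [ 0.0915 -0.0007  0.0032] turn u 0.02 j7 8.5
```

Request:
servo_tool:
  moves:
    - [0.02, -0.001, 0.003, 0, 1]
    - [0.03, 0, 0, 0, 1]
    - [0.02, 0, 0, 0, 1]
    - [0.012, 0, 0, 0, 1]
    - [0.006, 0, 0, 0, 1]

```text
t: 14.97
position: [510.9, -47.5, 193.3]
tool_rot: [-98.6, 89.8, 163.4]
wrist_force: [-1.1, 0.5, -0.1]
width: 85.3
```

Request:
servo_tool:
  moves:
    - [0, 0, 0, 0, 1]
    - [0, 0, 0, 0, 1]

```text
t: 15.13
position: [512.0, -49.0, 195.9]
tool_rot: [138.8, 90.0, 40.7]
wrist_force: [0.0, 0.5, 0.2]
width: 85.5
```

```bash
python3 -c "
from h import *
go([512,-48,37])"
```

```text
{'t': 15.13, 'position': [512.04, -49.0, 195.86], 'tool_rot': [138.78, 89.97, 40.74], 'wrist_force': [0.02, 0.47, 0.17], 'wrist_torque': [0.01, -0.03, -0.03], 'width': 85.54}
tool y [ 0.99 -0.14  0.  ] z [-0.14 -0.99 -0.  ] world d [-0.   1.  -3.9] tool d m [ 0.0039 -0.0002 -0.001 ] turn u 0.01 j7 13.3
```

Request:
servo_tool:
  moves:
    - [0.002, 0, -0.001, 0, 1]
    - [0, 0, 0, 0, 0.5]
    - [0, 0, 0, 0, 0]
    - [0, 0, 0, 0, 0]
    - [0, 0, 0, 0, 0]
  force: 40

```text
t: 15.55
position: [511.0, -48.9, 194.5]
tool_rot: [-124.6, 89.9, 137.2]
wrist_force: [-3.5, 2.2, 6.5]
width: 58.8
```

Request:
servo_tool:
  moves:
    - [0, 0, 0, 0, 0]
    - [-0.015, 0, 0, 0, 0]
    - [-0.02, 0, 0, 0, 0]
    - [-0.015, 0, 0, 0, 0]
    - [0, 0, 0, 0, 0]

```text
t: 15.97
position: [512.6, -49.5, 245.9]
tool_rot: [97.4, 89.7, -0.7]
wrist_force: [0.6, -0.2, -6.3]
width: 59.4
```

Request:
servo_tool:
  moves:
    - [0, 0, 0, 0, 0]
    - [0, 0, 0, 0, 0]
    - [0, 0, 0, 0, 0]
    - [0, 0, 0, 0, 0]
    - [0, 0, 0, 0, 0]

```text
t: 16.38
position: [511.2, -49.0, 242.7]
tool_rot: [-79.1, 89.9, -177.3]
wrist_force: [-0.1, 0.1, -5.6]
width: 59.0
```

```bash
python3 -c "
from tins import *
discs('scene',(255,160,420,250)); discs('top',(235,140,385,240))
"; python3 weigh.py
```

```text
scene [330, 194, 16, 14, 174] world [533.4  45.6] case 2.5 -0.0
scene [363, 198, 16, 13, 172] world [543.1 139.8] case -1.2 94.6
top [266, 184, 17, 16, 206] world [543.5 139.6] case -0.8 94.4
top [299, 188, 16, 16, 193] world [534.7  46.7] case 3.5 1.2
F [-0.26  0.02 -5.95] sd [0.33 0.34 0.32] T [  0.   -37.7    6.02 -20.42] [0.   0.02 0.01 0.03]
{'t': 16.98, 'position': [511.67, -49.06, 243.76], 'tool_rot': [113.15, 89.99, 15.0], 'wrist_force': [-0.38, 0.16, -5.5], 'wrist_torque': [-0.02, -0.03, -0.01], 'width': 59.35}
```

The right tin is the heaviest: 5.95 N against 2.88 N and 1.61 N. I'll lift it well above the rim.

Request:
servo_tool:
  moves:
    - [-0.01, 0, 0, 0, 0]
    - [-0.025, 0, 0, 0, 0]
    - [-0.03, 0, 0, 0, 0]
    - [-0.03, 0, 0, 0, 0]
    - [-0.025, 0, 0, 0, 0]
  force: 50

```text
t: 17.4
position: [511.7, -49.5, 366.6]
tool_rot: [95.9, 89.9, -2.3]
wrist_force: [1.1, 0.2, -6.0]
width: 58.9
```

Request:
servo_tool:
  moves:
    - [-0.02, 0, 0, 0, 0]
    - [-0.01, 0, 0, 0, 0]
    - [0, 0, 0, 0, 0]
    - [0, 0, 0, 0, 0]
    - [0, 0, 0, 0, 0]

```text
t: 17.82
position: [510.9, -48.8, 392.0]
tool_rot: [-86.1, 89.8, 175.7]
wrist_force: [0.6, -0.6, -5.9]
width: 58.9
```

Request:
servo_tool:
  moves:
    - [0, 0, 0, 0, 0]
    - [0, 0, 0, 0, 0]
    - [0, 0, 0, 0, 0]
    - [0, 0, 0, 0, 0]
    - [0, 0, 0, 0, 0]

```text
t: 18.23
position: [511.6, -49.1, 393.4]
tool_rot: [-70.5, 90.0, -168.7]
wrist_force: [0.7, -0.3, -5.8]
width: 58.9
```

```bash
python3 weigh.py; python3 -c "
from tins import *
d=discs('scene',(255,160,420,250)); a=discs('top',(235,140,385,240))
from blue import blobs
blobs(d,(255,160,420,300),(78,))
cv2.imwrite('pics/f.png',cv2.resize(np.hstack([a['img'][60:240,235:385],d['img'][100:280,260:430]])[:,:,::-1],None,fx=2.4,fy=2.4))
"
```

```text
F [ 0.17 -0.17 -5.81] sd [0.48 0.44 0.45] T [ -0.   -33.42   4.35 -24.81] [0.   0.02 0.   0.02]
{'t': 18.73, 'position': [511.65, -49.05, 393.75], 'tool_rot': [129.62, 89.99, 31.47], 'wrist_force': [0.76, -0.83, -6.47], 'wrist_torque': [-0.03, -0.01, 0.02], 'width': 58.92}
scene [330, 194, 16, 14, 171] world [533.7  45.7] case 2.8 0.1
scene [363, 198, 16, 13, 177] world [543.3 139.7] case -1.0 94.5
top [266, 185, 17, 15, 203] world [543.3 139.4] case -1.0 94.2
top [299, 188, 15, 16, 195] world [534.1  46.7] case 3.0 1.1
[278 211  52  11 113] [307.7 215.9] ang ((303.5810852050781, 215.51351928710938), (51.95008087158203, 3.7811765670776367), 9.462322235107422)
  z 78 [597.9 -38. ] [[592.0, -122.0], [579.0, -121.0], [602.0, 23.0], [614.0, 21.0]]
[342 220   9   5  31] [345.9 222. ] ang ((345.7059326171875, 222.176513671875), (8.246211051940918, 3.8805696964263916), 14.03624439239502)
  z 78 [613.8  68.1] [[618.0, 55.0], [606.0, 58.0], [611.0, 80.0], [623.0, 77.0]]
[266 257 122  22 292] [327.3 267.2] ang ((326.5586853027344, 267.1399841308594), (122.80237579345703, 2.4137794971466064), 9.260221481323242)
  z 78 [749.2  19. ] [[730.0, -143.0], [723.0, -142.0], [768.0, 174.0], [775.0, 172.0]]
```

View pics/f.png

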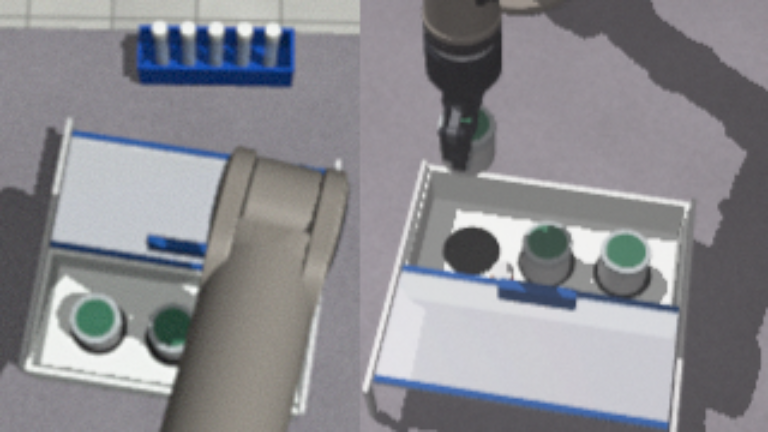

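The right tin hangs upright above the case with its underside about 205 mm up. The other two are standing on their mats, and the cover is open.

```bash
python3 -c "
from rig import ctrl
print(ctrl.hand_in())"
```

```text
the job is handed in; nothing more can be done
None
```

I slid the cover fully open, to about 150 mm, and hefted the tins left, middle, then right. The averaged wrist forces were 2.9, 1.6 and 5.9 N, so the right tin is the heaviest. I handed in at about 19 s while holding it.

**Last checks:**
- **Held tin:** its underside is about 205 mm above the worktop. It hangs upright and still in the gripper, with a steady 58.9 mm opening and 5.8 N on the wrist.
- **Other tins:** both stand upright, about 1–3 mm from their mats' centres by my estimate.
- **Cover:** it is still fully open.
- **Bystanders:** the desiccant canister had not moved when I checked it during the middle lift. I did not measure the bottles, beaker, scanner or spatula afterwards, but the arm never went down near them.

**One check that disagreed:** going down on the middle tin, the wrist force briefly spiked to about 43 N (limit 120 N). I found no cause and nothing was displaced. If the gripper's body was what touched, the spike could have exceeded its 40 N limit. The hand-in gave no verdict.

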